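Feed a tile into the pedal bin

ROBOT

A 6-joint arm with a two-finger parallel gripper is mounted at the origin on a cart in front of the work surface, level with it; the furniture and walls round the work are solid. World frame = base frame: x ahead of the robot, y to its left, z up, the work surface at z = 0. Lengths are in mm, angles in rad, forces in N, time in s.
With the tool pointing down it reaches from about 350 to 875 mm from the base axis. Payload 4.2 kg.
Tool frame: the origin (TCP) lies between the finger pads; the fingertips stand 11 mm ahead of it and the grasp point (between the pads) lies 8 mm behind it; z points along the fingers, y is the direction in which the jaws open and shut (so a half turn about z gives the same grasp; the last joint's range is limited). The gripper opens to 85 mm and grips with 20 to 120 N. Pads are 22 mm wide; open, the fingers measure 114 mm over their backs; the gripper's body (76 mm by 85 mm) begins 54 mm behind the grasp point. The pads swing forward as they close: fully open they stand 13 mm farther back than shut.
Start: joints at [1.516, 0.385, 0.008, 0, -1.194, -0.259], TCP at [192.89, 594.469, 242.312] pointing down, gripper open.
Joint ranges: [-3.14, 3.14], [-1.21, 2.06], [-1.07, 1.41], [-3.16, 2.05], [-2.99, -0.16], [-3.1, 3.1]. Speed limits (rad/s): [2.79, 2.79, 3.14, 3.14, 3.14, 3.14].

INTERFACE

Orientations are given as a unit quaternion [x, y, z, w].
In Python, from bench import * gives the robot as it stands. The module is installed in compiled form; this text tells all that it offers.
- The arm moves only by the tool drive_tool, never from a script. Its argument "increments" is a list of rows, each a list of 3 entries, a list of its own where there are three numbers: the gripper command: -1 is shut, 1 is fully open, values between are in proportion, then the shift along the tool's x, y, z scaled (see below), then the turn about the tool's z scaled (see below). In form: [[hand, [tx, ty, tz], turn], ...]. A call has 1 to 20 rows; each row shifts and turns the commanded pose from where the row before left it, along the tool's axes as they then stand; what a row does not reach is not made up. The controller multiplies each number of a shift by 0.3 m and each number of a turn by 2 rad. A row lasts 1/8 s, in which the tool goes at most 62.5 mm and 10.7 degrees, less where a joint would pass 70% of its speed; a pose out of reach is approached as far as the arm can. A call with a number of a shift or a turn outside -1 to 1 is refused whole. A call with a gripper value outside its range is refused whole. The fingers move at their own pace and stop on an object; the grip force is fixed at half the most. Time passes only in rows, so rows that do not move let the fingers close. It gives the time, the measured TCP pose, the force and the opening at its end, in the units of the state.
- read_state(): the state, without advancing time (a new reading comes with each control period).
- get_image(name): name is "scene" or "top" or "wrist"; returns the picture (400x640x3 uint8, red, green, blue); there is no depth.
- calibration(name): a dict with "fovy" (degrees; the focal length in pixels is half the picture's height over the tangent of half this angle, whatever the lens; pixels are square), "cx", "cy" (the principal point, pixels), "R" (3x3) and "t" (3): a world point X has camera coordinates R X + t. Camera axes: x right, y down, z forward; pixel columns grow to the right and rows downward; lengths in mm; the calibration is good to about 2 mm. A picture is of the moment at which its call begins: read the wrist's pose just before it. calibration takes no time and is no camera call; for the wrist camera it gives the pose at the moment of the call.
- job_done(): hands the job in, once; it reports no verdict.
The state is a dict: "clock": time; "joints": joint angles; "joint_vel": joint speeds; "joint_efforts": joint torques, N m; "position": TCP position; "ee_rot": TCP orientation; "contact_force": force on the tool from outside, world axes, zero at the start; "wrist_torque": the same for the moment, N m; "gripper_width": finger opening in mm.
Only numpy, scipy, OpenCV 4.12 (cv2) and the standard library are available. Lean on these libraries where they do the work, as an engineer would, in place of code of your own. Each camera call takes 0.05 s, during which the arm holds its last target.

TASK

Discard the loose test tile: lay it on the two-rod slide of the pedal bin and let go, so that it rests on the rods against the lip of the closed lid. Then press the pedal fully down onto its stop, lightly enough not to strain it (well under 25 N), and hold it there until the tile has slid into the bin; then ease the pedal back up under your fingers so that the lid comes down slowly, never dropping, until it is fully shut. Move the lid by the pedal only, and leave the other things on the table where they are.

Things in the scene. Friction and masses are not known exactly. Their poses are not given: they have to be found in the camera images.
- tile_bin: pedal bin, fixed to the table: grey box 100 (its x) x 160 (its y) mm, walls 112 mm high but 88 mm on its +y side, 4 mm thick. Origin: centre of its underside on the table, z up. Rod slide on its +y side, pedal on its -y side
- slide_low (a point): mid-point between the lower ends of the slide's rods, on their upper side, at bin (0, 78, 92) mm. Two slick steel rods, 6 mm thick, at bin x -18 and +18 (free space beside them), rise from here at 30 degrees towards +y up to (y 190, z 157). A tile across them slides down to the shut lid's lip and rests there, its underside centre at about bin (0, 95, 102) mm
- pedal_below (a point): point at table height under the middle of the pedal's tread, at bin (0, -165, 0) mm. Tread: rubber top 60 (x) x 40 (y) mm. Its height on its stem is hand-set and unknown: top 49 to 69 mm over the table when up; find it by touch. Pressed, it sinks 20 mm and drifts 4 mm to -y, against 3 to 8 N from spring and lid, to a hard stop; let go, it springs up fast
- bin_lid (a joint): lid angle, rad: 0 shut, 0.45 fully open; it turns twice the pedal's angle. Lid: aluminium plate, top at z 119 mm when shut, hinged along the bin's -y edge; its +y edge rises. From that edge a lip hangs in front of the slide's lower end and holds a tile back until the lid is about 60 percent open
- test_tile: the test tile, 58 x 58 x 8 mm, square, white clay with a glazed top, lying flat on the table, 50 g. Origin: centre of its underside; x and y along its sides, z up
- cat: bystander: white figurine, 40 x 42 x 73 mm, origin under its centre
- rabbit: bystander: white figurine with long ears, 36 x 38 x 79 mm, origin under its centre
- water_pot: bystander: round pot with a collar, 76 mm across, 73 mm high, origin under its centre
- tape_roll: bystander: roll of masking tape lying flat, 105 mm across, 19 mm high, origin under its centre
- bisque_jar: bystander: white jar with a lid, 57 mm across, 70 mm high, origin under its centre
Not all that is in view belongs to the job. Leave any pink or turquoise look-alike of the test_tile alone.

How it is judged (in metres and radians):
On the way, in this order (a step that is already met when the one before it is completed fails the run):
1. the tile lies on the slide against the closed lid, released (y of test_tile in the frame of tile_bin between 0.08 and 0.13 m and x of test_tile in the frame of tile_bin between -0.02 and 0.02 m and z of test_tile in the frame of tile_bin between 0.088 and 0.13 m and contact force between the fingers and test_tile below 0.1 N and linear speed of test_tile below 0.02 m/s and value of joint bin_lid below 0.05 rad), for 0.3 s.
2. the pedal is held right down on its stop by the fingers, the lid fully open, and the tile is in the bin (value of joint bin_lid above 0.435 rad and contact force between the fingers and tile_bin above 1 N and y of the grasp point in the frame of tile_bin below -0.1 m and x of test_tile in the frame of tile_bin between -0.05 and 0.05 m and y of test_tile in the frame of tile_bin between -0.08 and 0.08 m and z of test_tile in the frame of tile_bin below 0.08 m), for 0.3 s.
At the end, for the whole second after the job is handed in: the tile lies at rest inside the bin, below its rim; the lid is shut (under 0.03 rad) with the pedal up; the bin and tile are let go (x of test_tile in the frame of tile_bin between -0.05 and 0.05 m and y of test_tile in the frame of tile_bin between -0.08 and 0.08 m and z of test_tile in the frame of tile_bin below 0.08 m and value of joint bin_lid below 0.03 rad and linear speed of test_tile below 0.02 m/s and contact force between each of the arm, the fingers and tile_bin below 0.1 N); the robot touches nothing.
It fails at once if the pedal or bin is strained: over 25 N from the fingers (contact force between the fingers and tile_bin above 25 N).
It fails at once if the lid drops: it closes faster than 1.2 rad/s (velocity of joint bin_lid below -1.2 rad/s).
It fails at once if the lid is moved other than by the pedal: it is raised while the hand is not at the pedal (value of joint bin_lid above 0.06 rad and y of the grasp point in the frame of tile_bin above -0.1 m).
It fails at once if a bystander is displaced by more than 30 mm (distance of any of cat, rabbit, water_pot, tape_roll, bisque_jar from where it was at the start of the episode above 0.03 m).
It also fails if it takes over 72 s, if anything falls off the work surface, if the arm or the gripper's body presses on something with over 40 N, if the wrist force passes 120 N, or if a joint passes its speed limit or range.

## Working session

There is one attempt and no reset: what is moved stays moved. The work goes in short steps, Python scripts to look and compute and a tool call to move; the robot and the scene stay as the last step left them, time stands still between calls to the robot, and variables do not carry over. Pictures are saved under pics/ and viewed, and the job is handed in when it is done.

Besides the shell and the picture viewer there is one more tool, called after "Call:" in YAML: its name, and indented under it one key for each argument. drive_tool: Moves the arm, as the interface text tells. Shifts and turns lie within -1 to 1; 1 stands for 0.3 m of shift or 2 rad of turn. Its arguments: {"type":"object","properties":{"increments":{"type":"array"}},"required":["increments"]}

```bash
mkdir -p pics
python3 - <<'E'
from bench import *
import cv2,json
print(read_state())
for n in ["scene","top","wrist"]:
    c=calibration(n); print(n,c)
    cv2.imwrite(f"pics/{n}0.png",get_image(n)[:,:,::-1])
E
```

```text
{'clock': 0.0, 'joints': array([ 1.51558508e+00,  3.85575001e-01,  6.62239134e-03, -5.15666507e-04,
       -1.19400200e+00, -2.58613197e-01]), 'joint_vel': array([-0.00017224,  0.0018972 ,  0.00045117,  0.00030162, -0.00077961,
        0.001114  ]), 'joint_efforts': array([ 2.83327086e-05, -3.92292309e+01,  1.88400793e+01,  4.18634802e+00,
       -4.57404123e-03,  1.36331991e-06]), 'position': array([192.73219071, 593.94896048, 241.20660886]), 'ee_rot': array([ 9.87699042e-01, -1.56362975e-01, -1.28844548e-04,  1.09789545e-03]), 'contact_force': array([ 0.01959044, -0.34999572,  1.17284908]), 'wrist_torque': array([-0.02503135, -0.02379792,  0.02669476]), 'gripper_width': 85.70036316449809}
scene {'fovy': 56.29455739266776, 'cx': 318.4298658262195, 'cy': 201.21950104551678, 'R': array([[ 0.81872698, -0.57390832,  0.01775852],
       [-0.28478707, -0.43273934, -0.85535547],
       [ 0.49858043,  0.69524521, -0.51773705]]), 't': array([-271.06829063,  330.465445  ,  778.47842524])}
top {'fovy': 51.1919959903941, 'cx': 321.5776790730326, 'cy': 201.95894223089587, 'R': array([[-0.00621391, -0.999883  , -0.01397785],
       [-0.99848692,  0.00696777, -0.0545465 ],
       [ 0.05463751,  0.01361775, -0.99841339]]), 't': array([ 230.0531604 ,  485.16259775, 1429.63380083])}
wrist {'fovy': 65.65629463064808, 'cx': 316.85313834984237, 'cy': 196.53999702267137, 'R': array([[-0.31011071, -0.95069906,  0.00162419],
       [-0.90412021,  0.29544439,  0.30867339],
       [-0.29393536,  0.09425446, -0.9511667 ]]), 't': array([622.60353469, -41.09401115, 380.38957356])}
```

View pics/scene0.png

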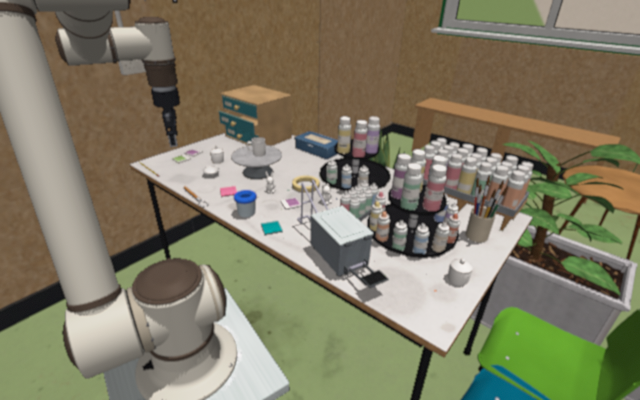

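View pics/top0.png

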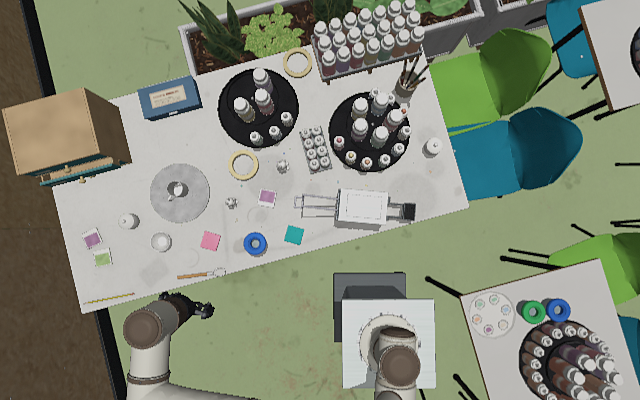

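View pics/wrist0.png

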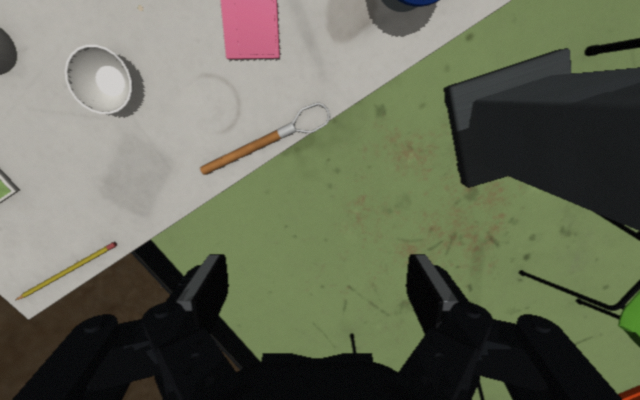

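```bash
cat > h.py <<'E'
from bench import *
import numpy as np,cv2
def K(c):
    f=200/np.tan(np.radians(c["fovy"]/2)); return f,c["cx"],c["cy"]
def ray(c,uv):
    f,cx,cy=K(c); R=np.array(c["R"]);t=np.array(c["t"])
    d=R.T@np.array([(uv[0]-cx)/f,(uv[1]-cy)/f,1.]); return -R.T@t,d
def on(c,uv,z):
    o,d=ray(c,uv); return o+d*(z-o[2])/d[2]
def proj(c,X):
    f,cx,cy=K(c); p=np.array(c["R"])@np.array(X)+np.array(c["t"]); return np.array([f*p[0]/p[2]+cx,f*p[1]/p[2]+cy])
def tri(c1,u1,c2,u2):
    o1,d1=ray(c1,u1);o2,d2=ray(c2,u2)
    d1/=np.linalg.norm(d1);d2/=np.linalg.norm(d2)
    s=np.linalg.lstsq(np.c_[d1,-d2],o2-o1,rcond=None)[0]
    a=o1+s[0]*d1;b=o2+s[1]*d2
    return (a+b)/2,np.linalg.norm(a-b)
E
python3 - <<'E'
import cv2,numpy as np
from h import *
a=cv2.imread("pics/top0.png");b=cv2.imread("pics/scene0.png")
cv2.imwrite("pics/t1.png",np.vstack([cv2.resize(a[150:270,230:430],(800,480),interpolation=cv2.INTER_CUBIC)]))
cv2.imwrite("pics/t2.png",cv2.resize(a[180:280,75:235],(800,500),interpolation=cv2.INTER_CUBIC))
cv2.imwrite("pics/s1.png",cv2.resize(b[160:300,240:400],(640,560),interpolation=cv2.INTER_CUBIC))
c=calibration("top")
for p in [(267,198),(92,238),(102,258),(210,240),(294,235),(161,241),(362,207)]: print(p,on(c,p,8).round())
E
```

```text
(267, 198) [502. 417.   8.]
(92, 238) [ 367. 1028.    8.]
(102, 258) [297. 992.   8.]
(210, 240) [357. 615.   8.]
(294, 235) [373. 323.   8.]
(161, 241) [355. 786.   8.]
(362, 207) [469.  87.   8.]
```

View pics/t1.png

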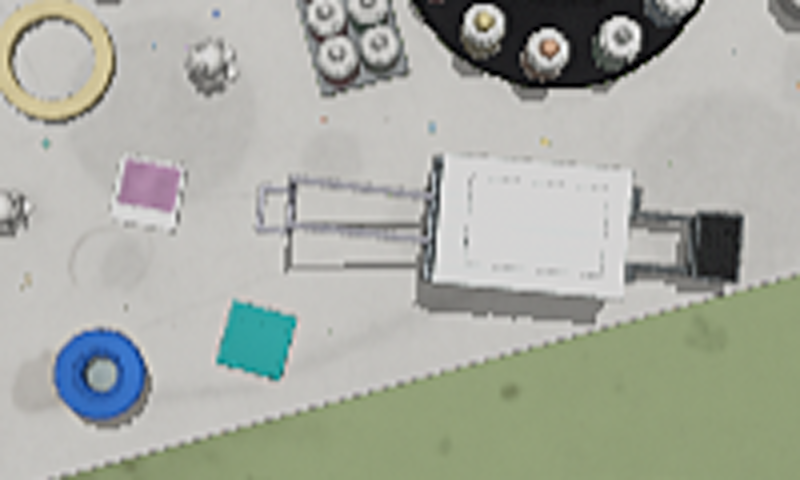

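View pics/t2.png

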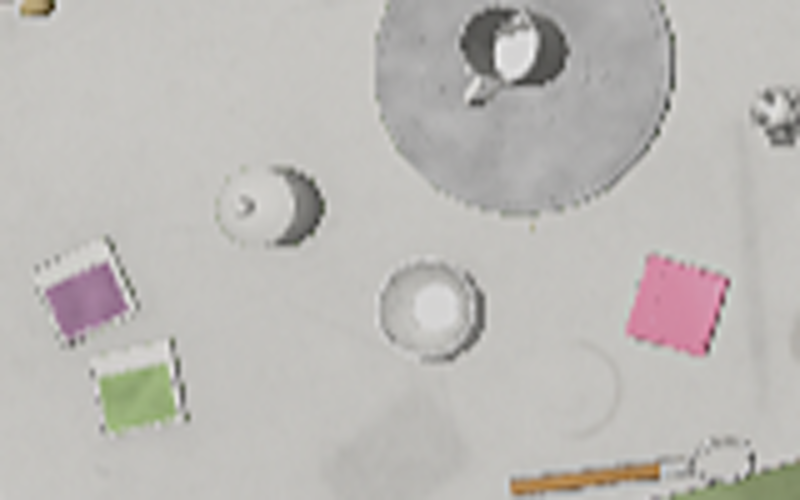

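View pics/s1.png

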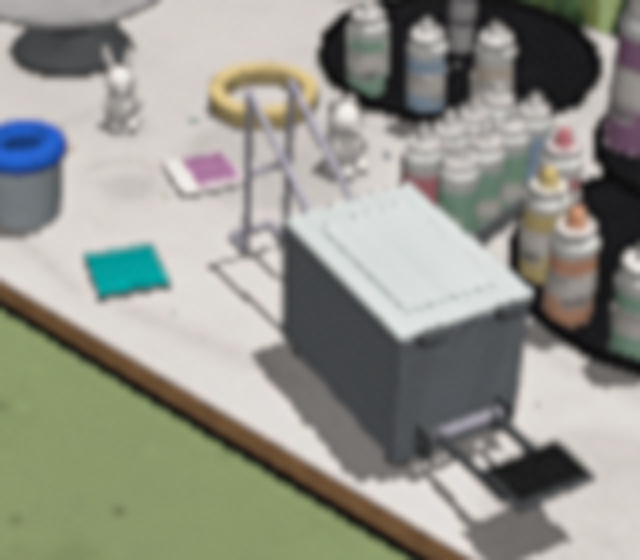

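Run:
```python
from h import *
from scipy.spatial.transform import Rotation as Ro
a=cv2.imread("pics/top0.png");c=calibration("top")
s=read_state();print(Ro.from_quat(s["ee_rot"]).as_matrix().round(3))
w=calibration("wrist");cc=-np.array(w["R"]).T@w["t"];print("cam in tool",Ro.from_quat(s["ee_rot"]).inv().apply(cc-s["position"]).round(1))
g=a.astype(int)
# lid: bright whitish, in roi
hsv=cv2.cvtColor(a,cv2.COLOR_BGR2HSV)
m=((g.min(2)>212)).astype(np.uint8)
m[:, :325]=0;m[:,395:]=0;m[:182]=0;m[232:]=0
m=cv2.morphologyEx(m,cv2.MORPH_CLOSE,np.ones((5,5)))
n,l,st,ce=cv2.connectedComponentsWithStats(m);i=1+st[1:,4].argmax();print(st[i])
cn=cv2.findContours((l==i).astype(np.uint8),cv2.RETR_EXTERNAL,cv2.CHAIN_APPROX_NONE)[0][0]
r=cv2.minAreaRect(cn);B=cv2.boxPoints(r);print(B)
W=np.array([on(c,p,119) for p in B])[:,:2];print("lid",W.round(1),W.mean(0),np.linalg.norm(np.diff(W,axis=0),axis=1))
# pedal black
for z in (49,59,69):
  m=((g.max(2)<55)).astype(np.uint8);m[:,:400]=0;m[:,420:]=0;m[:195]=0;m[225:]=0
  n,l,st,ce=cv2.connectedComponentsWithStats(m);i=1+st[1:,4].argmax()
  print(st[i],on(c,ce[i],z).round(1))
# purple
m=((hsv[:,:,0]>140)&(hsv[:,:,0]<170)&(hsv[:,:,1]>50)).astype(np.uint8);m[:,:250]=0;m[:,290:]=0;m[:185]=0;m[215:]=0
cn=max(cv2.findContours(m,cv2.RETR_EXTERNAL,cv2.CHAIN_APPROX_NONE)[0],key=len)
B=cv2.boxPoints(cv2.minAreaRect(cn));W=np.array([on(c,p,8) for p in B])[:,:2];print("purple",B,W.round(1),W.mean(0))
# tile corners by eye
B=np.array([(123,153),(187,165),(177,232),(110,218)])/4+[230,150];B-=.375
W=np.array([on(c,p,8) for p in B])[:,:2];print("tile",W.round(1),W.mean(0))
```

```text
[[ 0.951 -0.309 -0.   ]
 [-0.309 -0.951 -0.002]
 [ 0.     0.002 -1.   ]]
cam in tool [  79.3    1.7 -132.1]
[338 189  50  35 548]
[[337.9245  219.34886]
 [340.633   188.8785 ]
 [387.66144 193.05879]
 [384.95294 223.52916]]
lid [[424.9 173.4]
 [522.6 163.9]
 [508.1  13.3]
 [410.6  23.4]] [466.53162026  93.52982048] [ 98.23951152 151.29969226  98.03398837]
[403 204  12  16 159] [451.6 -66.8  49. ]
[403 204  12  16 159] [451.3 -64.9  59. ]
[403 204  12  16 159] [451.  -62.9  69. ]
purple [[259.6923  199.53847]
 [261.6154  189.92308]
 [274.3077  192.46153]
 [272.3846  202.07692]] [[497.  442.5]
 [530.6 435.9]
 [521.4 391.5]
 [487.8 398.2]] [509.18311589 417.0532379 ]
tile [[537.8 440.2]
 [526.8 384.3]
 [468.5 393. ]
 [481.1 451.5]] [503.53003854 417.2685964 ]
```

Call:
drive_tool:
  increments:
    - [1,[0.1664,0.0345,0],0]
    - [1,[0.1664,0.0345,0],0]
    - [1,[0.1664,0.0345,0],0]
    - [1,[0.1664,0.0345,0],0]
    - [1,[0.1664,0.0345,0],0]
    - [1,[0.1664,0.0345,0],0]
    - [1,[0.1664,0.0345,0],0]
    - [1,[0,0,0],0.0906]
    - [1,[0,0,0],0.0906]
    - [1,[0,0,0],0.0906]
    - [1,[0,0,0],0.0906]
    - [1,[0,0,0],0.0906]
    - [1,[0,0,0],0.0906]
    - [1,[0,0,0],0.0906]
    - [1,[0,0,0],0.0906]
    - [1,[0,0,0],0]

```text
clock: 2.15
position: [502.7, 417.6, 241.9]
ee_rot: [-0.637, 0.771, -0.0, -0.0]
contact_force: [-0.2, 0.8, -0.1]
gripper_width: 85.4
```

```bash
cat >> h.py <<'E'
from scipy.spatial.transform import Rotation as Ro
def st():
    s=read_state();M=Ro.from_quat(s["ee_rot"]).as_matrix()
    print("t",s["clock"],"pos",s["position"].round(1),"xyaw",np.degrees(np.arctan2(M[1,0],M[0,0])).round(2),"tilt",M[:2,2].round(4),"F",s["contact_force"].round(2),"w",round(s["gripper_width"],1),"j",s["joints"].round(2))
    return s,M
E
python3 - <<'E'
from h import *
st();c=calibration("wrist");np.savez("pics/w1.npz",**{k:np.array(v) for k,v in c.items()})
cv2.imwrite("pics/w1.png",get_image("wrist")[:,:,::-1])
print(proj(c,[503,417,8]))
E
```

```text
t 2.15 pos [502.7 417.6 241.9] xyaw -100.92 tilt [-0.0006 -0.0006] F [-0.2   0.8  -0.12] w 85.4 j [ 0.94  0.43  0.08 -0.   -1.22 -1.13]
[316.50248669 166.12644573]
```

View pics/w1.png

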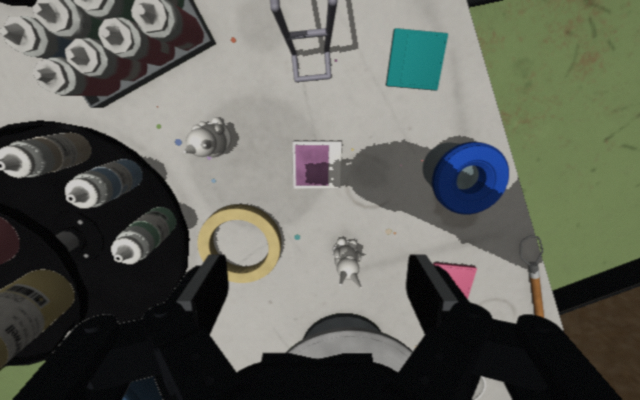

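Run:
```python
from h import *
a=cv2.imread("pics/w1.png");c=dict(np.load("pics/w1.npz"))
cv2.imwrite("pics/w1c.png",cv2.resize(a[125:205,270:370],(800,640),interpolation=cv2.INTER_CUBIC))
for n,p,z in [("rabbit base",(347,248),10),("rabbit",(347,262),40),("cat",(205,140),35),("turq",(417,60),0),("tape",(240,242),19)]: print(n,on(c,p,z).round())
```

```text
rabbit base [485. 531.  10.]
rabbit [488. 534.  40.]
cat [615. 360.  35.]
turq [371. 322.   0.]
tape [616. 492.  19.]
```

View pics/w1c.png

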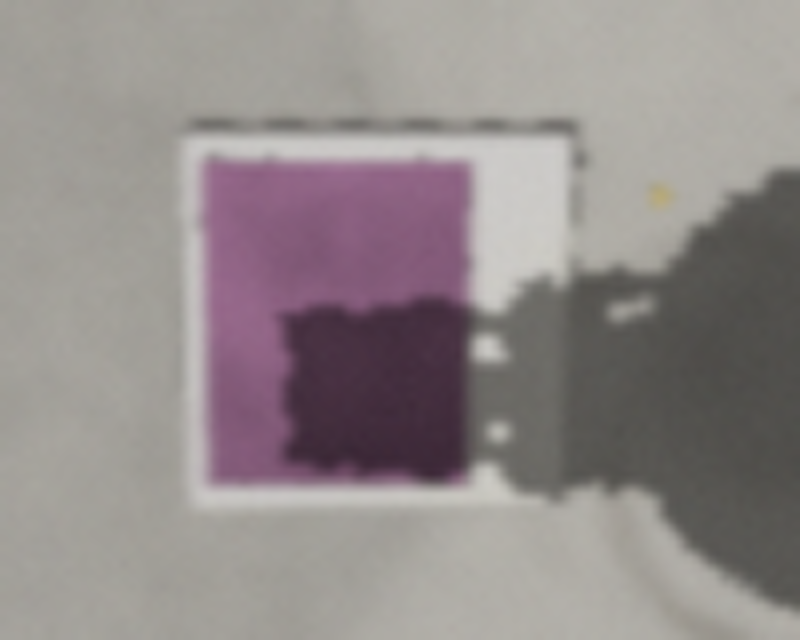

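Run:
```python
from h import *
c=dict(np.load("pics/w1.npz"))
B=np.array([(184,134),(572,134),(566,500),(192,507)])/8+[270,125]-.44
W=np.array([on(c,p,8) for p in B])[:,:2];print(W.round(1),W.mean(0).round(1),np.linalg.norm(W-np.roll(W,-1,0),axis=1).round(1))
for i in range(4):
  d=W[(i+1)%4]-W[i];print(np.degrees(np.arctan2(d[1],d[0])).round(2))
P=np.array([(206,160),(470,160),(468,485),(210,485)])/8+[270,125]-.44
W=np.array([on(c,p,8) for p in P])[:,:2];print(W.round(1),W.mean(0))
st()
```

```text
[[524.9 382.5]
 [469.  393.4]
 [479.3 448.3]
 [535.9 438.4]] [502.3 415.7] [56.9 55.9 57.5 57. ]
169.0
79.44
-9.89
-101.14
[[522.5 386.8]
 [484.4 394.3]
 [493.6 443.1]
 [532.5 435.5]] [508.26567599 414.9331004 ]
t 2.2 pos [502.8 417.6 242. ] xyaw -100.86 tilt [-0.0005 -0.0005] F [0.28 0.15 0.26] w 85.2 j [ 0.94  0.43  0.08 -0.   -1.22 -1.13]
```

Call:
drive_tool:
  increments:
    - [0.63,[0.006,0,0.16],0]
    - [0.63,[0,0,0.16],0]
    - [0.63,[0,0,0.16],0]
    - [0.63,[0,0,0.16],0]
    - [0.63,[0,0,0.06],0]
    - [0.63,[0,0,0],0]
    - [0.63,[0,0,0],0]

```text
clock: 3.08
position: [503.7, 417.2, 34.6]
ee_rot: [-0.636, 0.771, 0.0, 0.002]
contact_force: [0.1, -0.1, 0.4]
gripper_width: 69.7
```

Run:
```python
from h import *
s,M=st();c=calibration("wrist");np.savez("pics/w2.npz",**{k:np.array(v) for k,v in c.items()})
cv2.imwrite("pics/w2.png",get_image("wrist")[:,:,::-1])
```

```text
t 3.075 pos [503.7 417.2  34.6] xyaw -100.97 tilt [0.0029 0.0029] F [ 0.05 -0.06  0.38] w 69.7 j [ 0.94  0.63 -0.15  0.   -0.79 -1.13]
```

View pics/w2.png

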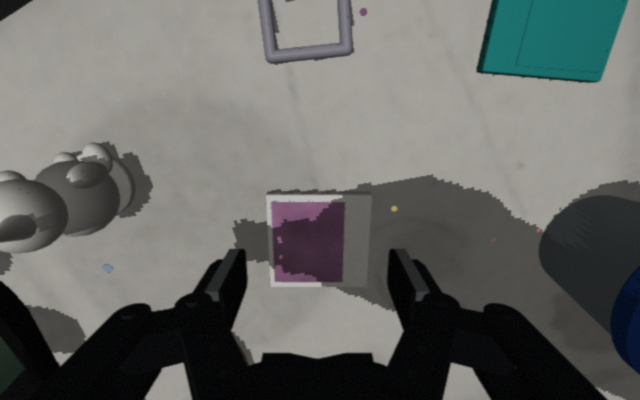

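Call:
drive_tool:
  increments:
    - [0.63,[0.003,0.003,0.02],0]
    - [0.63,[0,0,0.02],0]
    - [0.63,[0,0,0.01],0]
    - [0.63,[0,0,0.01],0]
    - [0.63,[0,0,0],0]

```text
clock: 3.75
position: [501.4, 415.1, 13.9]
ee_rot: [-0.636, 0.772, -0.0, -0.0]
contact_force: [-0.6, -0.2, 0.8]
gripper_width: 69.7
```

Run:
```python
from h import *
st()
```

```text
t 3.75 pos [501.4 415.1  13.9] xyaw -101.03 tilt [-0.0004 -0.0006] F [-0.62 -0.18  0.77] w 69.7 j [ 0.94  0.65 -0.17 -0.   -0.75 -1.13]
```

Call:
drive_tool:
  increments:
    - [0.63,[0,-0.004,0.007],0]
    - [0.63,[0,0,0],0]

```text
clock: 4.0
position: [502.7, 414.9, 12.1]
ee_rot: [-0.636, 0.772, -0.0, -0.0]
contact_force: [-0.0, -0.2, 1.0]
gripper_width: 69.9
```

Call:
drive_tool:
  increments:
    - [0.63,[0,0,0.005],0]
    - [0.63,[0,0,0],0]

```text
clock: 4.25
position: [502.6, 414.9, 10.6]
ee_rot: [-0.636, 0.772, -0.0, -0.0]
contact_force: [0.3, -0.3, 0.0]
gripper_width: 69.5
```

Call:
drive_tool:
  increments:
    - [0.63,[0,0,0.005],0]
    - [0.63,[0,0,0],0]

```text
clock: 4.5
position: [502.6, 414.9, 9.1]
ee_rot: [-0.636, 0.772, -0.0, -0.0]
contact_force: [-0.4, -0.5, 0.0]
gripper_width: 69.7
```

Call:
drive_tool:
  increments:
    - [0.63,[0,0,0.005],0]
    - [0.63,[0,0,0],0]

```text
clock: 4.75
position: [502.6, 414.9, 7.5]
ee_rot: [-0.636, 0.772, -0.0, -0.0]
contact_force: [-0.2, -0.9, -0.6]
gripper_width: 69.7
```

Call:
drive_tool:
  increments:
    - [-1,[0,0,0],0]
    - [-1,[0,0,0],0]
    - [-1,[0,0,0],0]
    - [-1,[0,0,0],0]

```text
clock: 5.25
position: [503.0, 415.4, 8.3]
ee_rot: [-0.636, 0.772, 0.0, 0.001]
contact_force: [-0.0, -0.9, 4.2]
gripper_width: 55.7
```

Run:
```python
from h import *
s,M=st();c=calibration("wrist");np.savez("pics/w3.npz",**{k:np.array(v) for k,v in c.items()})
cv2.imwrite("pics/w3.png",get_image("wrist")[:,:,::-1])
```

```text
t 5.25 pos [503.  415.4   8.3] xyaw -101.02 tilt [0.0008 0.0008] F [-0.02 -0.95  4.17] w 55.7 j [ 0.94  0.66 -0.17  0.   -0.74 -1.13]
```

View pics/w3.png

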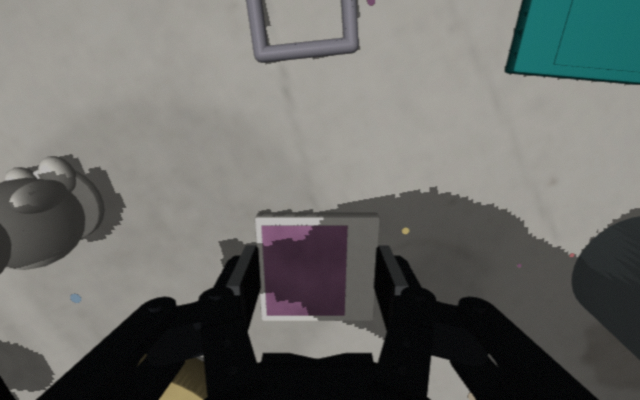

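Call:
drive_tool:
  increments:
    - [-1,[0,0,-0.05],0]
    - [-1,[0,0,-0.15],0]
    - [-1,[0,0,-0.17],0]
    - [-1,[0,0,-0.17],0]
    - [-1,[0,0,-0.15],0]
    - [-1,[0.12,-0.012,-0.06],0]
    - [-1,[0.16,-0.016,-0.06],0]
    - [-1,[0.16,-0.016,-0.06],0]
    - [-1,[0.16,-0.016,-0.06],0]
    - [-1,[0.16,-0.016,-0.05],0]
    - [-1,[0.16,-0.016,0],0]
    - [-1,[0.16,-0.016,0],0]
    - [-1,[0.103,-0.01,0],0]
    - [-1,[0,0,0],-0.049]
    - [-1,[0,0,0],0]
    - [-1,[0,0,0],0]

```text
clock: 7.3
position: [469.3, 60.0, 301.8]
ee_rot: [-0.672, 0.74, 0.0, -0.0]
contact_force: [0.4, 0.3, -1.0]
gripper_width: 55.3
```

Run:
```python
from h import *
s,M=st();c=calibration("wrist");np.savez("pics/w4.npz",**{k:np.array(v) for k,v in c.items()})
cv2.imwrite("pics/w4.png",get_image("wrist")[:,:,::-1])
```

```text
t 7.3 pos [469.3  60.  301.8] xyaw -95.48 tilt [-0.0002  0.0001] F [ 0.4   0.29 -0.97] w 55.3 j [ 0.47  0.08 -0.25 -0.   -1.24 -0.57]
```

View pics/w4.png

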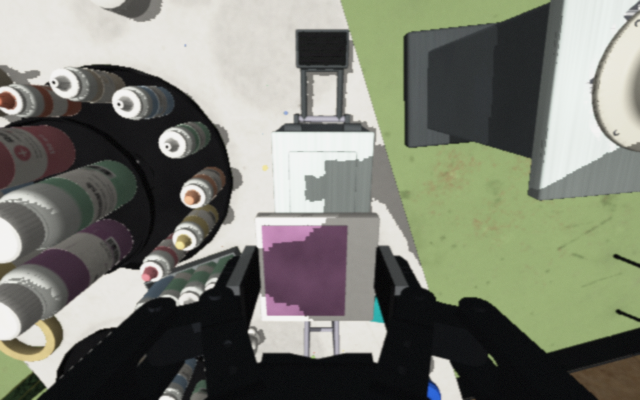

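Run:
```python
from h import *
a=cv2.imread("pics/w4.png")
cv2.imwrite("pics/w4a.png",cv2.resize(a[20:140,260:390],(650,600),interpolation=cv2.INTER_CUBIC))
cv2.imwrite("pics/w4b.png",cv2.resize(a[310:360,280:360],(800,500),interpolation=cv2.INTER_CUBIC))
```

```text
(no output)
```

View pics/w4a.png

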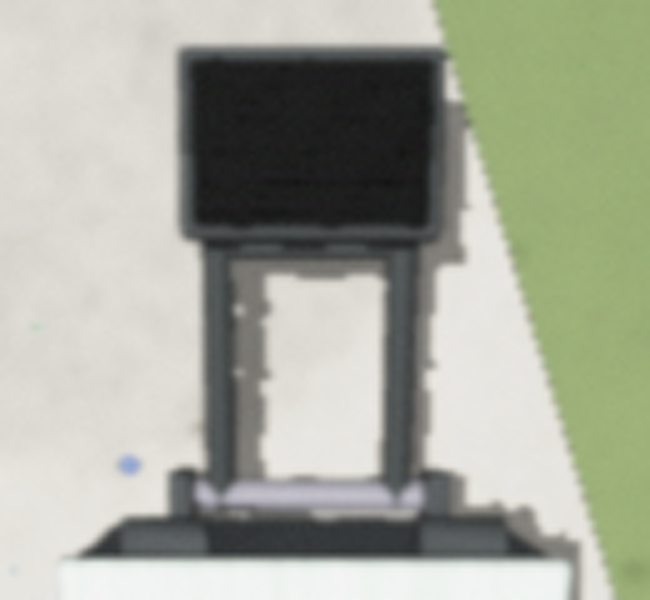

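View pics/w4b.png

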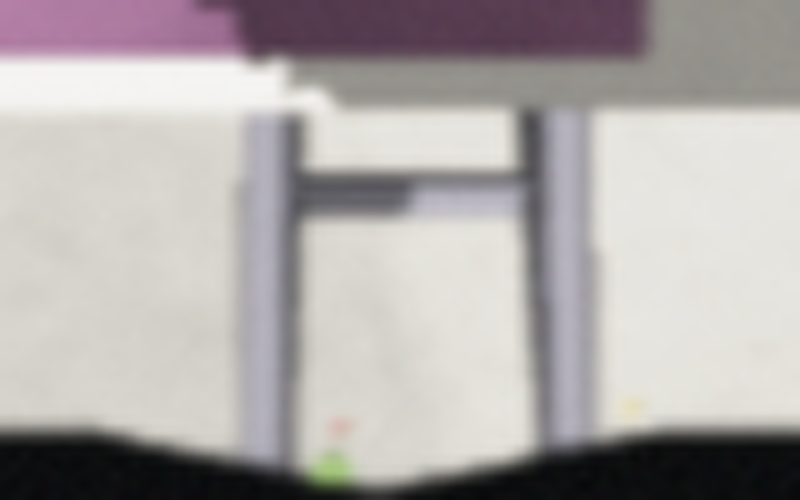

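Run:
```python
from h import *
c=dict(np.load("pics/w4.npz"))
T=lambda p,s,o:(np.array(p)/s+o-.5+.5/s)
for z in (49,59,69):
  L=[on(c,T(p,5,[260,20]),z) for p in [(180,48),(443,48),(438,240),(184,240)]]
  print(z,np.mean(L,0).round(1),np.linalg.norm(L[0]-L[1]).round(1),np.linalg.norm(L[2]-L[1]).round(1))
h=[on(c,T(p,5,[260,20]),119) for p in [(62,562),(576,556)]];print("hinge edge",np.round(h,1),np.mean(h,0))
# lid side edges
g=a=cv2.imread("pics/w4.png")
for z in (119,): 
  for p in [(273.5,150),(374,150),(273,200),(375,200)]: print(p,on(c,p,z).round(1))
for z in (140,150,157):
  l=on(c,T((271,250),10,[280,310]),z);r=on(c,T((561,250),10,[280,310]),z);print("rods",z,(l+r)/2,np.linalg.norm(l-r))
row=g[150,265:285].sum(1),g[150,368:384].sum(1);print(row)
row=g[200,265:285].sum(1),g[200,368:384].sum(1);print(row)
```

```text
49 [450.8 -70.2  49. ] 58.4 39.5
59 [451.  -68.9  59. ] 56.9 38.5
69 [451.3 -67.6  69. ] 55.4 37.4
hinge edge [[509.3   9.5 119. ]
 [406.9  18.3 119. ]] [458.08583643  13.92123645 119.        ]
(273.5, 150) [510.3  27.6 119. ]
(374, 150) [408.5  37.5 119. ]
(273, 200) [518.4  80.8 119. ]
(375, 200) [409.5  91.4 119. ]
rods 140 [481.94143123 243.46786406 140.        ] 33.798016839881086
rods 150 [481.24035926 234.48728086 150.        ] 32.64789709531366
rods 157 [480.74960888 228.20087262 157.        ] 31.842813274116452
(array([687, 686, 687, 683, 684, 676, 649, 675, 713, 727, 728, 724, 723,
       727, 728, 730, 730, 726, 724, 726], dtype=uint64), array([721, 721, 721, 712, 666, 523, 411, 382, 378, 384, 373, 371, 372,
       381, 374, 377], dtype=uint64))
(array([687, 688, 688, 688, 686, 688, 689, 688, 687, 690, 712, 724, 727,
       721, 722, 725, 727, 729, 725, 722], dtype=uint64), array([399, 378, 354, 385, 486, 588, 565, 524, 579, 601, 516, 417, 382,
       381, 379, 382], dtype=uint64))
```

Call:
drive_tool:
  increments:
    - [-1,[-0.12,0.005,0.02],0]
    - [-1,[-0.12,0.005,0.02],0]
    - [-1,[-0.12,0.005,0.06],0]
    - [-1,[-0.12,0.005,0.1],0]
    - [-1,[0,0,0.12],0]
    - [-1,[0,0,0.12],0]
    - [-1,[0,0,0.06],0]
    - [-1,[0,0,0],0]
    - [-1,[0,0,0],0]

```text
clock: 8.48
position: [477.7, 204.4, 152.6]
ee_rot: [-0.673, 0.74, -0.0, 0.001]
contact_force: [-0.9, 0.0, 0.2]
gripper_width: 56.1
```

Run:
```python
from h import *
s,M=st();c=calibration("wrist");np.savez("pics/w5.npz",**{k:np.array(v) for k,v in c.items()})
cv2.imwrite("pics/w5.png",get_image("wrist")[:,:,::-1])
b=get_image("scene")[:,:,::-1];cv2.imwrite("pics/s5.png",cv2.resize(b[120:300,230:430],(720,600) if 0 else (660,594),interpolation=cv2.INTER_CUBIC))
```

```text
t 8.475 pos [477.7 204.4 152.6] xyaw -95.4 tilt [0.0014 0.0007] F [-0.93  0.03  0.16] w 56.1 j [ 0.72  0.29 -0.38  0.   -0.9  -0.81]
```

View pics/w5.png

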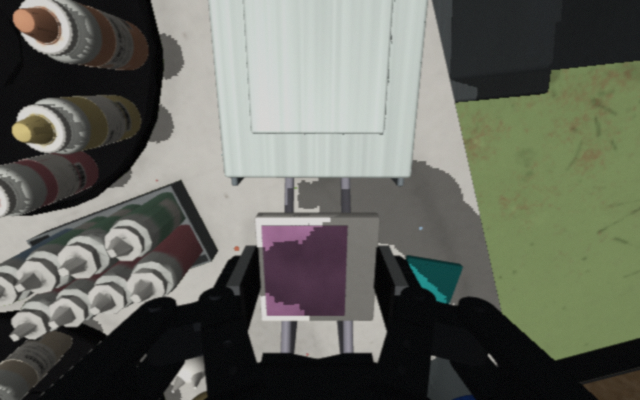

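View pics/s5.png

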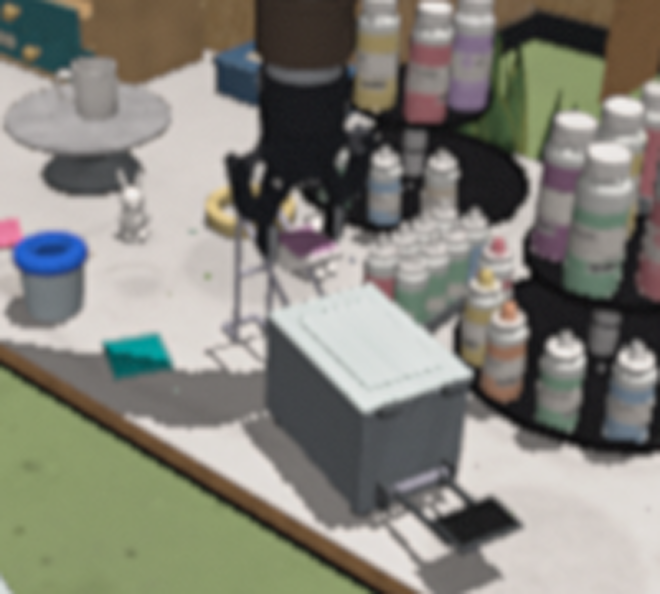

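Run:
```python
from h import *
c=dict(np.load("pics/w5.npz"))
for p in [(227,178),(318,178),(410,178)]: print(on(c,p,119).round(1))
```

```text
[523.4 162.2 119. ]
[473.4 167.  119. ]
[422.9 171.8 119. ]
```

Call:
drive_tool:
  increments:
    - [-1,[0,0,0.02],0]
    - [-1,[0,0,0.01],0]
    - [-1,[0,0,0.007],0]
    - [-1,[0,0,0.007],0]
    - [-1,[0,0,0],0]

```text
clock: 9.2
position: [477.1, 203.7, 138.3]
ee_rot: [-0.673, 0.74, 0.0, -0.0]
contact_force: [0.6, 0.1, -0.4]
gripper_width: 56.1
```

Call:
drive_tool:
  increments:
    - [-1,[0,0,0.007],0]
    - [-1,[0,0,0],0]

```text
clock: 9.45
position: [477.1, 203.7, 136.3]
ee_rot: [-0.673, 0.74, 0.0, -0.0]
contact_force: [0.6, -0.8, -0.5]
gripper_width: 55.7
```

Call:
drive_tool:
  increments:
    - [-1,[0,0,0.007],0]
    - [-1,[0,0,0],0]

```text
clock: 9.7
position: [477.4, 203.6, 134.8]
ee_rot: [-0.673, 0.74, -0.0, 0.0]
contact_force: [-0.2, -2.5, 4.2]
gripper_width: 55.8
```

Call:
drive_tool:
  increments:
    - [-1,[0,0,0.005],0]
    - [-1,[0,0,0],0]

```text
clock: 9.95
position: [477.6, 203.5, 134.0]
ee_rot: [-0.673, 0.74, -0.0, 0.0]
contact_force: [-0.9, -4.3, 8.1]
gripper_width: 56.0
```

Call:
drive_tool:
  increments:
    - [-1,[0,0,0.007],0]
    - [-1,[0,0,0],0]

```text
clock: 10.2
position: [477.9, 203.2, 133.0]
ee_rot: [-0.673, 0.739, -0.001, 0.001]
contact_force: [-2.1, -5.4, 12.5]
gripper_width: 55.6
```

Call:
drive_tool:
  increments:
    - [-1,[0,0,0.007],0]
    - [-1,[0,0,0],0]

```text
clock: 10.45
position: [478.2, 203.0, 131.6]
ee_rot: [-0.673, 0.739, -0.001, 0.001]
contact_force: [-2.3, -7.2, 16.6]
gripper_width: 55.7
```

Run:
```python
from h import *
s,M=st()
cv2.imwrite("pics/w6.png",get_image("wrist")[150:400,170:470,::-1])
```

```text
t 10.45 pos [478.2 203.  131.6] xyaw -95.35 tilt [ 0.0028 -0.0009] F [-2.28 -7.19 16.63] w 55.7 j [ 0.72  0.32 -0.4   0.   -0.85 -0.81]
```

View pics/w6.png

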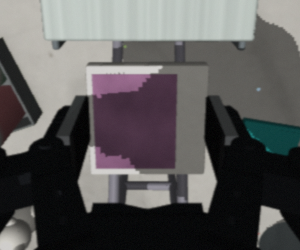

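Call:
drive_tool:
  increments:
    - [-1,[0,0,-0.006],0]
    - [-1,[0,0,-0.004],0]
    - [-1,[0,0,0],0]

```text
clock: 10.88
position: [477.9, 203.0, 133.0]
ee_rot: [-0.673, 0.74, -0.001, 0.0]
contact_force: [0.3, -4.9, 6.4]
gripper_width: 56.1
```

Call:
drive_tool:
  increments:
    - [-1,[0,0,-0.003],0]
    - [0.36,[0,0,0],0]
    - [0.4,[0,0,0],0]
    - [0.45,[0,0,0],0]
    - [0.5,[0,0,0],0]
    - [0.55,[0,0,0],0]
    - [0.6,[0,0,0],0]
    - [0.7,[0,0,0],0]
    - [0.7,[0,0,0],0]

```text
clock: 12.0
position: [477.1, 203.8, 132.5]
ee_rot: [-0.673, 0.74, -0.0, 0.0]
contact_force: [0.3, -0.5, 0.0]
gripper_width: 72.4
```

Run:
```python
from h import *
s,M=st()
cv2.imwrite("pics/w7.png",get_image("wrist")[:,:,::-1])
b=get_image("scene")[:,:,::-1];cv2.imwrite("pics/s7.png",cv2.resize(b[160:280,260:400],(700,600),interpolation=cv2.INTER_CUBIC))
```

```text
t 12.0 pos [477.1 203.8 132.5] xyaw -95.42 tilt [ 0. -0.] F [ 0.31 -0.53  0.01] w 72.4 j [ 0.72  0.32 -0.4   0.   -0.85 -0.81]
```

View pics/w7.png

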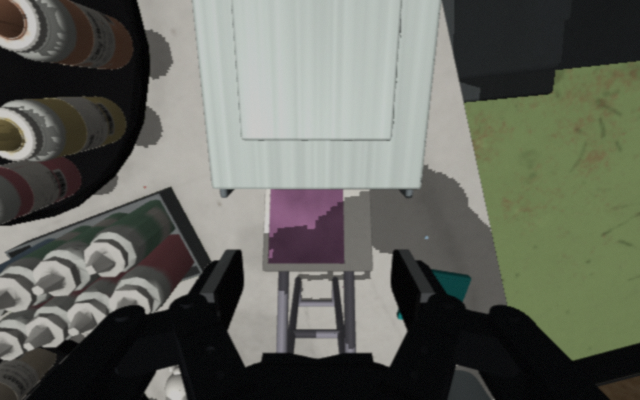

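View pics/s7.png

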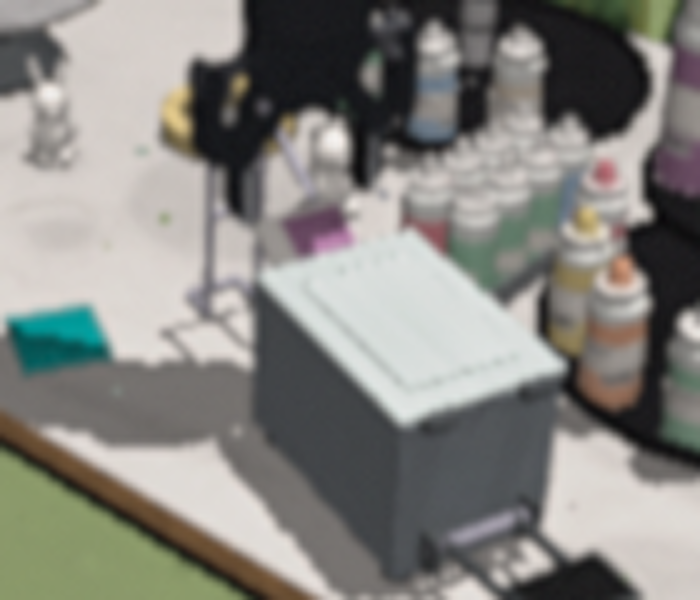

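Call:
drive_tool:
  increments:
    - [0.7,[0,0,-0.05],0]
    - [0.7,[0,0,-0.1],0]
    - [0.7,[0,0,-0.1],0]
    - [-0.5,[0.1,0,0],0]
    - [-1,[0.16,0,0],0]
    - [-1,[0.16,0,0],0]
    - [-1,[0.16,0,0],0]
    - [-1,[0.16,0,0],0]
    - [-1,[0.16,0,0],0]
    - [-1,[0.008,0,0.06],0]
    - [-1,[0,0,0.14],0]
    - [-1,[0,0,0.1],0]
    - [-1,[0,0,0.02],0]
    - [-1,[0,0,0],0]
    - [-1,[0,0,0],0]

```text
clock: 13.98
position: [452.6, -67.2, 113.0]
ee_rot: [-0.673, 0.74, -0.001, 0.001]
contact_force: [-0.1, 0.0, 0.3]
gripper_width: 0.2
```

Run:
```python
from h import *
s,M=st();np.savez("pics/w8.npz",**{k:np.array(v) for k,v in calibration("wrist").items()})
cv2.imwrite("pics/w8.png",get_image("wrist")[:,:,::-1])
b=get_image("top")[:,:,::-1];cv2.imwrite("pics/t8.png",cv2.resize(b[170:240,280:420],(800,400),interpolation=cv2.INTER_CUBIC))
```

```text
t 13.975 pos [452.6 -67.2 113. ] xyaw -95.39 tilt [0.0032 0.0004] F [-0.09  0.01  0.32] w 0.2 j [ 0.21  0.25 -0.57  0.   -0.75 -0.3 ]
```

View pics/w8.png

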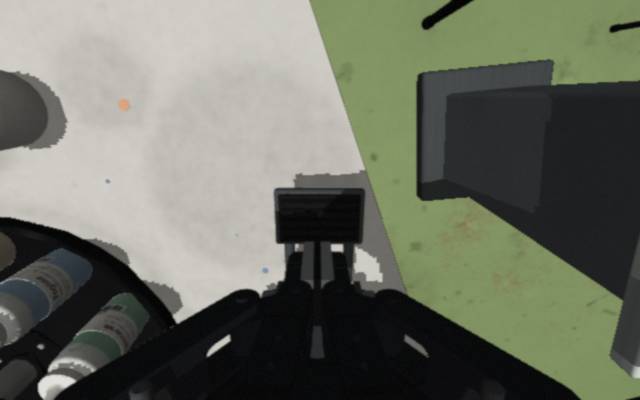

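View pics/t8.png

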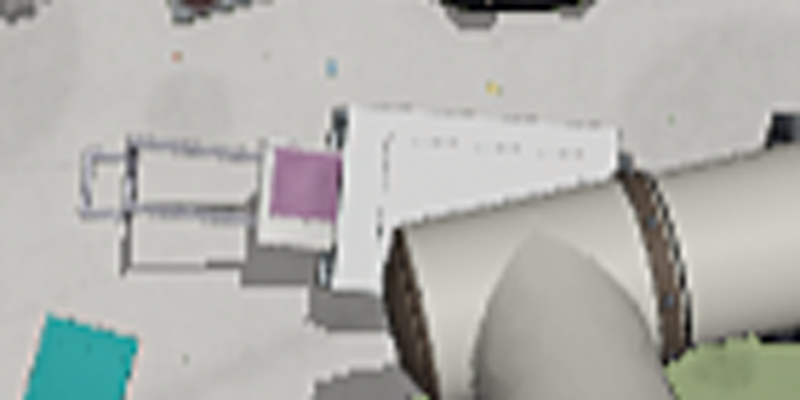

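Run:
```python
from h import *
c=dict(np.load("pics/w8.npz"))
for z in (49,59,69): 
  L=[on(c,p,z) for p in [(274,189),(363,189),(362,243),(277,243)]];print(np.mean(L,0).round(1),np.linalg.norm(L[0]-L[1]).round(1))
b=get_image("scene")[:,:,::-1];cv2.imwrite("pics/s8.png",b)
```

```text
[450.9 -69.6  49. ] 58.7
[450.6 -73.6  59. ] 55.8
[450.3 -77.5  69. ] 52.8
```

View pics/s8.png

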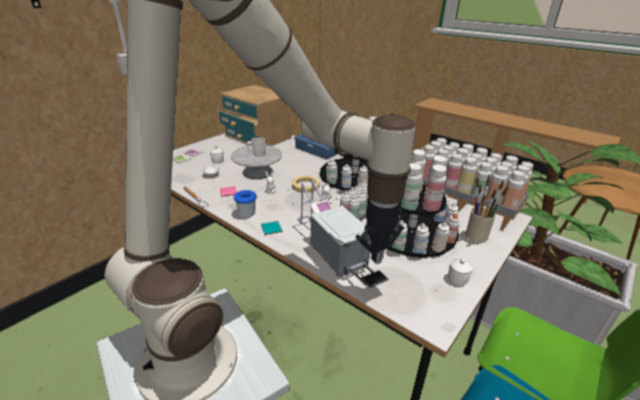

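Call:
drive_tool:
  increments:
    - [-1,[0.009,0.0045,0.04],0]
    - [-1,[0,0,0.04],0]
    - [-1,[0,0,0.02],0]
    - [-1,[0,0,0.01],0]
    - [-1,[0,0,0],0]
    - [-1,[0,0,0],0]

```text
clock: 14.88
position: [450.1, -69.9, 78.7]
ee_rot: [-0.673, 0.74, -0.0, 0.0]
contact_force: [0.5, -0.6, 0.1]
gripper_width: -0.3
```

Call:
drive_tool:
  increments:
    - [-1,[0,0,0.007],0]
    - [-1,[0,0,0.007],0]
    - [-1,[0,0,0],0]

```text
clock: 15.25
position: [449.7, -70.0, 74.2]
ee_rot: [-0.673, 0.74, 0.0, -0.0]
contact_force: [0.1, -0.5, 0.1]
gripper_width: 0.6
```

Call:
drive_tool:
  increments:
    - [-1,[0,0,0.007],0]
    - [-1,[0,0,0.007],0]
    - [-1,[0,0,0],0]

```text
clock: 15.62
position: [449.6, -70.0, 69.9]
ee_rot: [-0.673, 0.74, 0.0, -0.0]
contact_force: [0.4, 0.8, -0.3]
gripper_width: -0.2
```

Call:
drive_tool:
  increments:
    - [-1,[0,0,0.007],0]
    - [-1,[0,0,0.007],0]
    - [-1,[0,0,0],0]

```text
clock: 16.0
position: [449.7, -70.0, 65.7]
ee_rot: [-0.673, 0.74, 0.0, -0.0]
contact_force: [-0.1, -0.2, 0.6]
gripper_width: -0.1
```

Call:
drive_tool:
  increments:
    - [-1,[0,0,0.007],0]
    - [-1,[0,0,0.004],0]
    - [-1,[0,0,0],0]

```text
clock: 16.38
position: [449.9, -70.2, 62.8]
ee_rot: [-0.673, 0.74, -0.0, 0.0]
contact_force: [-0.7, -3.5, 4.0]
gripper_width: 0.1
```

Call:
drive_tool:
  increments:
    - [-1,[0,0,0.004],0]
    - [-1,[0,0,0.004],0]
    - [-1,[0,0,0],0]

```text
clock: 16.75
position: [449.9, -70.0, 60.2]
ee_rot: [-0.673, 0.74, -0.0, 0.0]
contact_force: [-0.2, -3.4, 4.1]
gripper_width: -0.4
```

Call:
drive_tool:
  increments:
    - [-1,[0.003,0,0.007],0]
    - [-1,[0.0015,0,0.007],0]
    - [-1,[0,0,0],0]

```text
clock: 17.12
position: [449.8, -71.1, 55.8]
ee_rot: [-0.673, 0.74, -0.0, 0.0]
contact_force: [0.5, -1.4, 3.3]
gripper_width: 0.1
```

Call:
drive_tool:
  increments:
    - [-1,[0.0015,0,0.007],0]
    - [-1,[0.0015,0,0.007],0]
    - [-1,[0,0,0],0]

```text
clock: 17.5
position: [449.8, -72.0, 51.7]
ee_rot: [-0.673, 0.74, -0.0, 0.0]
contact_force: [-0.9, 0.6, 3.3]
gripper_width: -0.2
```

Call:
drive_tool:
  increments:
    - [-1,[0.0015,0,0.007],0]
    - [-1,[0.0015,0,0.007],0]
    - [-1,[0,0,0],0]

```text
clock: 17.88
position: [449.9, -72.7, 48.3]
ee_rot: [-0.673, 0.74, -0.0, 0.0]
contact_force: [-2.8, 4.1, 11.1]
gripper_width: -0.0
```

Run:
```python
from h import *
st()
b=get_image("scene")[:,:,::-1];cv2.imwrite("pics/s9.png",cv2.resize(b[160:300,260:420],(640,560),interpolation=cv2.INTER_CUBIC))
b=get_image("top")[:,:,::-1];cv2.imwrite("pics/t9.png",cv2.resize(b[170:240,280:420],(800,400),interpolation=cv2.INTER_CUBIC))
st()
```

```text
t 17.875 pos [449.9 -72.7  48.3] xyaw -95.39 tilt [0.0008 0.0003] F [-2.82  4.07 11.06] w -0.0 j [ 0.2   0.36 -0.64 -0.   -0.57 -0.29]
t 17.975 pos [449.9 -72.7  48.3] xyaw -95.4 tilt [0.001  0.0003] F [-1.78  2.99 10.89] w -0.2 j [ 0.2   0.36 -0.64 -0.   -0.57 -0.29]
```

View pics/s9.png

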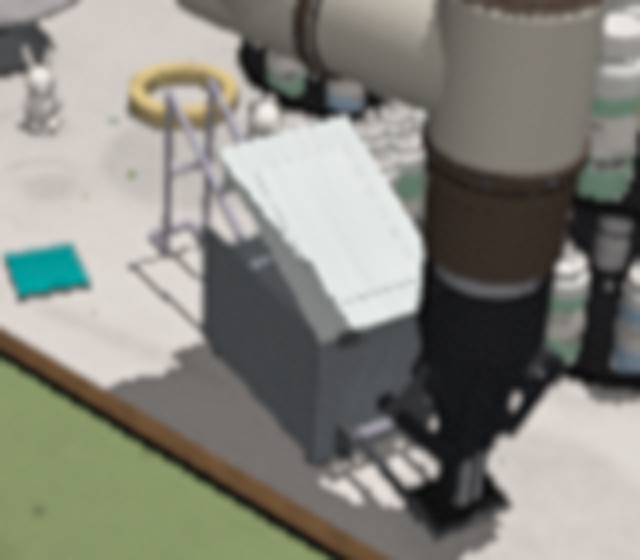

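View pics/t9.png

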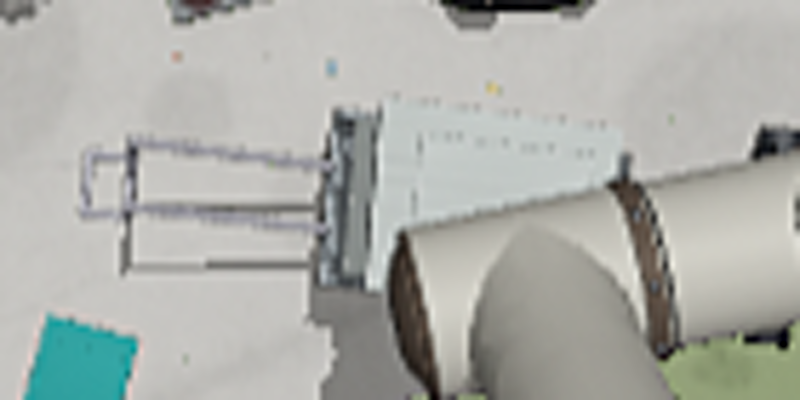

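Call:
drive_tool:
  increments:
    - [-1,[0,0,0.002],0]
    - [-1,[0,0,0],0]
    - [-1,[0,0,0],0]
    - [-1,[0,0,0],0]
    - [-1,[0,0,0],0]

```text
clock: 18.6
position: [449.9, -72.7, 48.2]
ee_rot: [-0.673, 0.74, -0.0, 0.001]
contact_force: [-4.0, 4.0, 14.7]
gripper_width: -0.3
```

Run:
```python
from h import *
st()
ct=calibration("top");cs=calibration("scene")
a=get_image("scene")[:,:,::-1];cv2.imwrite("pics/s10f.png",a)
# predict lid +y edge corners for angle th
for o,pz in [((466.8,97),1)]:
  ex=np.array([.9954,-.0958,0]);ey=np.array([.0958,.9954,0]);O=np.array([*o,0.])
  for th in (.3,.4,.45):
    P=[O+ex*x+ey*(-80+150*np.cos(th)-0*np.sin(th))+np.array([0,0,117+150*np.sin(th)]) for x in(-51,51)]
    print(th,[proj(cs,p).round(1) for p in P],[((proj(cs,p)-[260,160])*4).round() for p in P],[((proj(ct,p)-[280,170])*5.714).round() for p in P])
```

```text
t 18.6 pos [449.9 -72.7  48.2] xyaw -95.38 tilt [0.0013 0.0002] F [-4.    4.01 14.73] w -0.3 j [ 0.2   0.36 -0.64  0.   -0.57 -0.29]
0.3 [array([312.1, 201.6]), array([343.5, 192.9])] [array([208., 166.]), array([334., 131.])] [array([349., 286.]), array([365.,  99.])]
0.4 [array([313.1, 198. ]), array([344.8, 189.3])] [array([212., 152.]), array([339., 117.])] [array([359., 287.]), array([376.,  98.])]
0.45 [array([313.7, 196.3]), array([345.5, 187.7])] [array([215., 145.]), array([342., 111.])] [array([365., 287.]), array([382.,  97.])]
```

Call:
drive_tool:
  increments:
    - [-1,[0,0,-0.003],0]
    - [-1,[0,0,-0.003],0]
    - [-1,[-0.0006,0,-0.003],0]
    - [-1,[-0.0006,0,-0.003],0]
    - [-1,[-0.0006,0,-0.003],0]
    - [-1,[-0.0006,0,-0.003],0]
    - [-1,[-0.0006,0,-0.003],0]
    - [-1,[-0.0006,0,-0.003],0]
    - [-1,[-0.0006,0,-0.003],0]
    - [-1,[-0.0006,0,-0.003],0]
    - [-1,[-0.0006,0,-0.003],0]
    - [-1,[-0.0006,0,-0.003],0]
    - [-1,[-0.0006,0,-0.003],0]
    - [-1,[-0.0006,0,-0.003],0]
    - [-1,[-0.0006,0,-0.003],0]
    - [-1,[-0.0006,0,-0.003],0]
    - [-1,[-0.0006,0,-0.003],0]
    - [-1,[-0.0006,0,-0.003],0]
    - [-1,[0,0,0],0]

```text
clock: 21.02
position: [449.7, -70.1, 63.2]
ee_rot: [-0.673, 0.74, 0.0, -0.0]
contact_force: [1.2, 0.8, 2.5]
gripper_width: 0.4
```

Call:
drive_tool:
  increments:
    - [-1,[0,0,-0.003],0]
    - [-1,[0,0,-0.003],0]
    - [-1,[0,0,-0.003],0]
    - [-1,[0,0,-0.003],0]
    - [-1,[0,0,-0.003],0]
    - [-1,[0,0,-0.003],0]
    - [-1,[0,0,-0.003],0]
    - [-1,[0,0,-0.003],0]
    - [-1,[0,0,-0.003],0]
    - [-1,[0,0,0],0]

```text
clock: 22.28
position: [449.8, -70.2, 71.4]
ee_rot: [-0.673, 0.74, -0.0, 0.0]
contact_force: [0.4, 0.0, 0.1]
gripper_width: -0.2
```

Clear of the pedal; retreat upward and check.

Call:
drive_tool:
  increments:
    - [-1,[0,0,-0.03],0]
    - [-1,[0,0,-0.1],0]
    - [-1,[0,0,-0.15],0]
    - [-1,[0,0,-0.15],0]
    - [-1,[0,0,-0.05],0]
    - [-1,[0,0,0],0]
    - [-1,[0,0,0],0]
    - [-1,[0,0,0],0]

```text
clock: 23.28
position: [449.1, -70.3, 214.2]
ee_rot: [-0.673, 0.74, 0.001, -0.001]
contact_force: [-1.5, -0.0, 0.7]
gripper_width: 0.3
```

Run:
```python
from h import *
st()
a=get_image("scene")[:,:,::-1];t=get_image("top")[:,:,::-1]
A=cv2.resize(a[150:300,230:430],(800,600),interpolation=cv2.INTER_CUBIC);cv2.imwrite("pics/s11.png",A)
cv2.imwrite("pics/t11.png",t)
```

```text
t 23.275 pos [449.1 -70.3 214.2] xyaw -95.43 tilt [-0.0026 -0.0004] F [-1.49 -0.    0.72] w 0.3 j [ 0.2   0.12 -0.43 -0.   -1.02 -0.3 ]
```

View pics/s11.png

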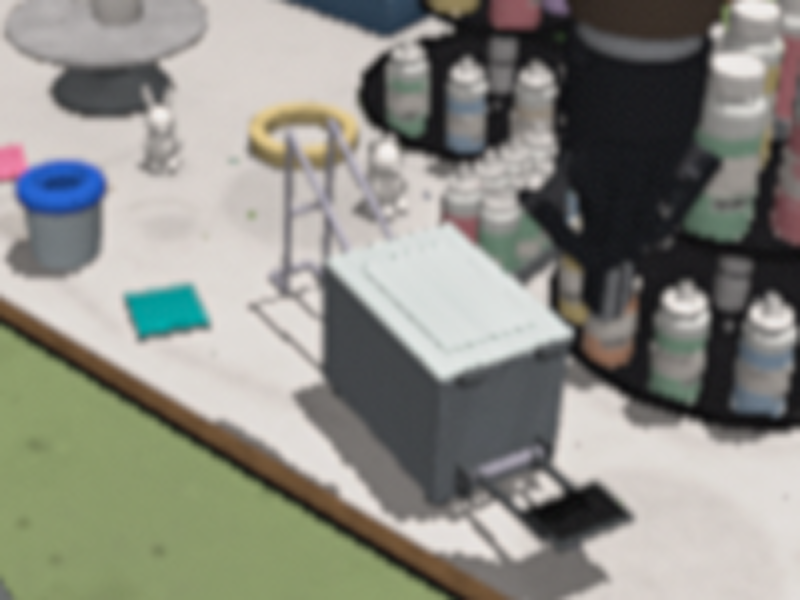

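View pics/t11.png

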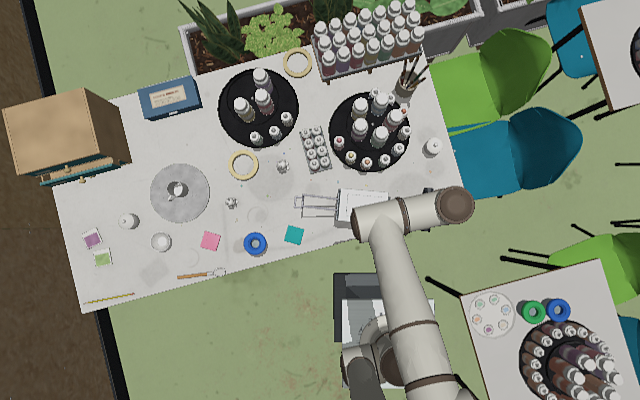

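Lid shut with its front edge back at its first place, pedal up, slide empty, no tile on the table, bystanders at their starting pixels.

```bash
python3 -c "
from bench import *
print(job_done())"
```

```text
the job is handed in; nothing more can be done
None
```

The tile went into the bin and the lid is shut; I handed the job in at about 23 s. The report gives no verdict.

- **Tile:** I took the purple-glazed white tile at about (502, 416) mm. I laid it on the rods and let go, and it slid down to rest against the lip of the shut lid, as the wrist, scene and top pictures showed.
- **Pedal down:** I felt the tread first at a height of about 52 to 54 mm. I pressed it onto its stop with at most about 16 N at the readings taken and held it there. The lid stood open at roughly 0.40 to 0.45 rad by eye, and the slide was empty.
- **Pedal up:** I eased it up at about 7 mm/s, which works out to roughly 0.16 rad/s at the lid, then backed the hand off.
- **Last checks:** The pictures showed the lid shut, the pedal up, no tile on the slide or the table, and the bystanders where they started. The hand touched nothing.
- **Small disagreements:** The wrist and top cameras differed by about 4 mm on where the bin stands along its length. Measured travel to the stop was about 15 to 17 mm against the stated 20. The hard rise in force and the lid angle still showed it on its stop.
- **Not seen directly:** I could not look inside the bin, so the tile being there is inferred from its absence elsewhere.

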